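# Stack the tiered porcelain jar on its stand

### The arm

A 6-joint arm with a two-finger parallel gripper is mounted at the origin on the work surface. World frame = base frame: x ahead of the robot, y to its left, z up, the work surface at z = 0. Lengths are in m, angles in degrees, forces in N, time in s.
With the tool pointing down it reaches from about 0.25 to 0.725 m from the base axis. Payload 9.7 kg.
Tool frame: the origin (TCP) lies between the finger pads; the fingertips stand 19 mm ahead of it and the grasp point (between the pads) is the TCP; z points along the fingers, y is the line along which they close (so a half turn about z gives the same grasp; the last joint's range is limited). The gripper opens to 85 mm and grips with 20 to 120 N. Pads are 22 mm wide; open, the fingers measure 114 mm over their backs; the gripper's body (76 mm by 85 mm) begins 54 mm behind the grasp point. The pads swing forward as they close: fully open they stand 13 mm farther back than shut.
Start: joints at [64.286, 4.979, 10.078, 95.1, 0, 90], TCP at [0.239, 0.496, 0.25] pointing down, gripper open.
Joint ranges: [-179.16, 179.16], [-48.56, 103.87], [-65.8, 70.77], [-126.05, 130.52], [-82.76, 87.17], [-180, 180]. Speed limits (degrees/s): [127.2, 127.2, 147.25, 180, 180, 180].

### API

Orientations are given as [roll, pitch, yaw] about the fixed x, y, z axes, in that order (R = Rz(yaw) Ry(pitch) Rx(roll)).
In Python, from workcell import telemetry, camera, calibration, workorder gives the robot as it stands.
- The arm moves only by the tool play_rows, never from a script. Its argument "increments" is a list of rows, each a list of 3 entries, a list of its own where there are three numbers: the shift along the tool's x, y, z in mm, then the turn, a rotation vector about the tool's x, y, z in degrees, then the closure, from 0 (fully open) to 1 (shut). In form: [[[x, y, z], [ax, ay, az], jaw], ...]. A call has 1 to 20 rows; each row is the pose to reach, as a shift and turn from the pose commanded when the call began, along the tool's axes at that moment; what a row does not reach only later rows make up. A row lasts 1/10 s, in which the tool goes at most 50 mm and 8.59 degrees, less where a joint would pass 70% of its speed; a pose out of reach is approached as far as the arm can. A call with a gripper value outside its range is refused whole. The fingers move at their own pace and stop on an object; "grip_force" is the grip in N (left out, the last holds). Time passes only in rows, so rows that repeat a pose let the fingers close. It gives the time, the measured TCP pose, the force, the opening and the grip force at its end, in the units of the state.
- telemetry.get_obs(): the state, without advancing time (a new reading comes with each control period).
- camera(name): name is "side" or "top" or "wrist"; returns (picture, depth): 480x640x3 uint8, red, green, blue; 480x640 float32, m along the optical axis (not along the pixel's ray), 0 where there is no reading.
- calibration(name): a dict with "vertical_fov" (degrees; the focal length in pixels is half the picture's height over the tangent of half this angle, whatever the lens; pixels are square), "cx", "cy" (the principal point, pixels), "rvec" (rotation vector, rad) and "tvec" (3), from world to camera coordinates, as OpenCV has them; the wrist camera has in their place "hand_eye" (4x4, takes a point from camera to tool coordinates, whose origin is the TCP and whose axes are the flange's). Camera axes: x right, y down, z forward; pixel columns grow to the right and rows downward; lengths in m; the calibration is good to about 2 mm. A picture is of the moment at which its call begins: read the wrist's pose just before it. calibration takes no time and is no camera call.
- workorder.job_done(): hands the job in; it is judged then, once.
The state is a dict: "time": time; "q": joint angles; "qd": joint speeds; "joint_efforts": joint torques, N m; "ee_pos": TCP position; "tcp_rot": TCP orientation; "wrist_force": force on the tool from outside, world axes, zero at the start; "torque": the same for the moment, N m; "opening": finger opening in m; "grasp_force": force on a finger pad.
Only numpy, scipy, OpenCV 4.12 (cv2) and the standard library are available. Lean on these libraries where they do the work, as an engineer would, in place of code of your own. Each camera call takes 0.05 s, during which the arm holds its last target. There are 200 camera calls.

### The job

Put the tiered porcelain jar back together on its round wooden stand: first seat the large tier in the stand's well, then the medium tier on it, then the small tier, and last the lid, each upright with its foot fully home in the piece below. It is porcelain, so set each piece down rather than dropping it, tip nothing over, and leave the two stone seals standing where they are.

Things in the scene. Friction and masses are not known exactly. Their poses are not given: they have to be found in the camera images.
- large_mid (a point): centre (half-way up, 32 mm above the underside) of the large tier: white porcelain cylinder, 66 mm diameter, 64 mm tall, upright (z up), hollow and open upward, wall 8.5 mm (mouth 49 mm). Its lowest 5 mm is a foot 48 mm wide; the step above it rests on what is below. Seated on the stand this point is 27 mm above the stand's seat point.
- medium_mid (a point): centre (half-way up, 29 mm above the underside) of the medium tier: white porcelain cylinder, 57 mm diameter, 58 mm tall, upright (z up), hollow and open upward, wall 8.5 mm (mouth 40 mm). Its lowest 5 mm is a foot 42 mm wide; the step above it rests on what is below. Seated on the large tier this point is 56 mm above that one's centre; the foot sinks in, so grip it with the fingertips over 5 mm above its underside.
- small_mid (a point): centre (half-way up, 26 mm above the underside) of the small tier: white porcelain cylinder, 48 mm diameter, 52 mm tall, upright (z up), hollow and open upward, wall 8.5 mm (mouth 31 mm). Its lowest 5 mm is a foot 33 mm wide; the step above it rests on what is below. Seated on the medium tier this point is 50 mm above that one's centre; the foot sinks in, so grip it with the fingertips over 5 mm above its underside.
- lid_knob (a point): point on the axis of the lid's knob, 9 mm below its top, 32 mm above the lid's underside. White porcelain lid, right way up (z up), 41 mm tall: plug underneath 24 mm wide, 5 mm high; disc 40 mm wide, 6 mm thick; round knob 18 mm diameter, 30 mm high. Grip the knob, fingertips above the disc. Seated on the small tier this point is 53 mm above that one's centre.
- stand_seat (a point): the fixed round brown wooden stand, 100 mm in diameter and 17 mm high, with a round well 56 mm in diameter and 7 mm deep in its top. The point is on its axis at the height of its top face (z 20 mm above the table).
- seal_a_mid (a point): centre of the taller stone seal: an upright reddish-brown square block 26 x 26 x 55 mm, loose, not to be disturbed. It stands on the same felt as the porcelain, whose top is 3 mm above the table.
- seal_b_mid (a point): centre of the shorter stone seal: an upright reddish-brown square block 32 x 32 x 42 mm, loose, not to be disturbed.

How it is judged (in metres and radians):
On the way, in this order (a step that is already met when the one before it is completed fails the run):
1. the large tier is seated on the wooden stand (horizontal distance between large_mid and stand_seat below 0.008 m and z of large_mid in the frame of stand_seat between 0.024 and 0.03 m and angle between large_mid's own z axis and vertical below 0.1 rad), for 0.2 s.
2. the medium tier is seated on the large tier (horizontal distance between medium_mid and large_mid below 0.008 m and z of medium_mid in the frame of large_mid between 0.053 and 0.059 m and angle between medium_mid's own z axis and vertical below 0.1 rad), for 0.2 s.
3. the small tier is seated on the medium tier (horizontal distance between small_mid and medium_mid below 0.008 m and z of small_mid in the frame of medium_mid between 0.047 and 0.053 m and angle between small_mid's own z axis and vertical below 0.1 rad), for 0.2 s.
4. the lid is seated on the small tier (horizontal distance between lid_knob and small_mid below 0.008 m and z of lid_knob in the frame of small_mid between 0.05 and 0.056 m and angle between lid_knob's own z axis and vertical below 0.1 rad), for 0.2 s.
At the end, for the whole second after the job is handed in: The large tier sits on the stand, the medium on the large, the small on the medium and the lid on the small, each within 8 mm of the axis and 3 mm of the seated height of the one below, tilted less than 0.1 rad, released and at rest (all of step 1 and all of step 2 and all of step 3 and all of step 4 and linear speed of each of large, medium, small, lid below 0.02 m/s and angular speed of each of large, medium, small, lid below 0.2 rad/s); the robot touches nothing.
It fails at once if a porcelain piece is dropped or flung: it moves faster than 0.6 m/s with no finger on it (a free fall of about 18 mm) ((linear speed of large above 0.6 m/s and contact force between the fingers and large below 0.05 N) or (linear speed of medium above 0.6 m/s and contact force between the fingers and medium below 0.05 N) or (linear speed of small above 0.6 m/s and contact force between the fingers and small below 0.05 N) or (linear speed of lid above 0.6 m/s and contact force between the fingers and lid below 0.05 N)).
It fails at once if a porcelain piece or a seal is tipped over (more than 0.6 rad) (angle between any of large_mid, medium_mid, small_mid, lid_knob, seal_a_mid, seal_b_mid's own z axis and vertical above 0.6 rad).
It fails at once if a seal is shifted by more than 30 mm (distance of any of seal_a_mid, seal_b_mid from where it was at the start of the episode above 0.03 m).
It also fails if it takes over 125 s, if anything falls off the work surface, if the arm or the gripper's body presses on something with over 40 N, if the wrist force passes 120 N, or if a joint passes its speed limit or range.

## Working session

There is one attempt and no reset: what is moved stays moved. The work goes in short steps, Python scripts to look and compute and a tool call to move; the robot and the scene stay as the last step left them, time stands still between calls to the robot, and variables do not carry over. Pictures are saved under pics/ and viewed, at most 14 in all, crops included, and the job is handed in when it is done.

Besides the shell and the picture viewer there is one more tool, called after "Call:" by a JSON object that holds its "name" and its "arguments". play_rows: Moves the arm, as the interface text tells. Its arguments: {"type":"object","properties":{"increments":{"type":"array"},"grip_force":{"type":"number"}},"required":["increments"]}

```bash
ls; mkdir -p pics
cat > h.py <<'E'
import numpy as np, cv2
from workcell import telemetry, camera, calibration, workorder
def world_pts(name, depth, cal=None, T=None):
    c=calibration(name); f=240/np.tan(np.radians(c["vertical_fov"])/2)
    v,u=np.mgrid[0:480,0:640]
    p=np.stack([(u-c["cx"])/f*depth,(v-c["cy"])/f*depth,depth],-1)
    if "rvec" in c:
        R=cv2.Rodrigues(np.array(c["rvec"],float))[0]; return (p-np.array(c["tvec"]).ravel())@R
    H=np.array(c["hand_eye"]); p=p@H[:3,:3].T+H[:3,3]
    return p@T[:3,:3].T+T[:3,3]
def save(n,im): cv2.imwrite(f"pics/{n}.png",im[...,::-1])
E
python3 - <<'E'
from h import *
o=telemetry.get_obs(); print(o)
for n in("top","side"):
    im,d=camera(n); save(n+"0",im); np.save(n+"0d.npy",d); np.save(n+"0i.npy",im); print(n,calibration(n),(d>0).mean())
print(calibration("wrist"))
E
```

```text
pics
{'time': 0.0, 'q': array([ 6.42876898e+01,  5.01191891e+00,  1.00354644e+01,  9.50984218e+01,
       -4.08220274e-04,  8.99994498e+01]), 'qd': array([ 0.01973137,  0.01463973,  0.01934023,  0.00648139,  0.08185285,
       -0.03244365]), 'joint_efforts': array([ 6.71462954e-05, -5.20375943e+01,  4.64816666e+01,  1.59639685e-02,
        1.21993157e-04, -1.16045865e-05]), 'ee_pos': array([0.23853871, 0.49537006, 0.24958423]), 'tcp_rot': array([-1.79925124e+02,  4.07500882e-04,  1.54288241e+02]), 'wrist_force': array([-0.52890732, -0.32045029, -0.24034282]), 'torque': array([-0.07280764,  0.02437114, -0.01889425]), 'grasp_force': 0.0, 'opening': 0.08519645428024342}
top {'vertical_fov': 57.277999246037, 'cx': 318.81633513158425, 'cy': 235.10510819377927, 'rvec': array([ 2.13049544, -2.11687698,  0.15767093]), 'tvec': array([0.01508675, 0.54014484, 0.90264507])} 0.996015625
side {'vertical_fov': 46.08920521724015, 'cx': 318.0870145240187, 'cy': 235.9731608725245, 'rvec': array([ 0.12956317, -2.76984562,  1.3889101 ]), 'tvec': array([0.55814561, 0.08758672, 0.97615548])} 0.9961881510416667
{'vertical_fov': 60.81116317943924, 'cx': 320.0357939154586, 'cy': 238.76829972703223, 'hand_eye': array([[-7.02357029e-04, -9.50698331e-01, -3.10116413e-01,
         7.98031320e-02],
       [ 9.99999552e-01, -4.71120290e-04, -8.20541674e-04,
        -3.90167160e-04],
       [ 6.33985465e-04, -3.10116851e-01,  9.50698236e-01,
        -1.22685534e-01],
       [ 0.00000000e+00,  0.00000000e+00,  0.00000000e+00,
         1.00000000e+00]])}
```

View pics/top0.png

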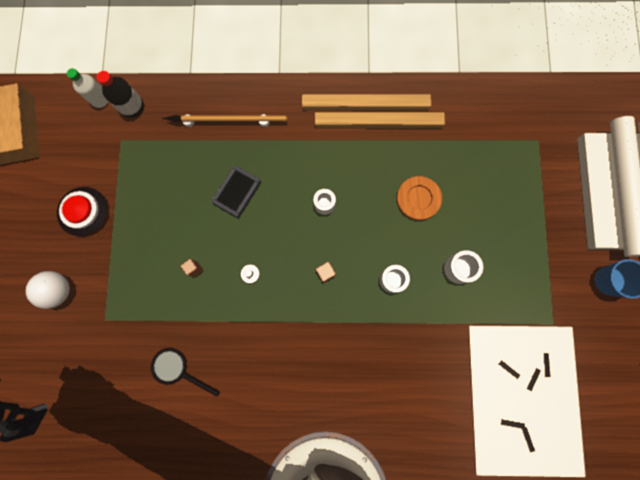

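View pics/side0.png

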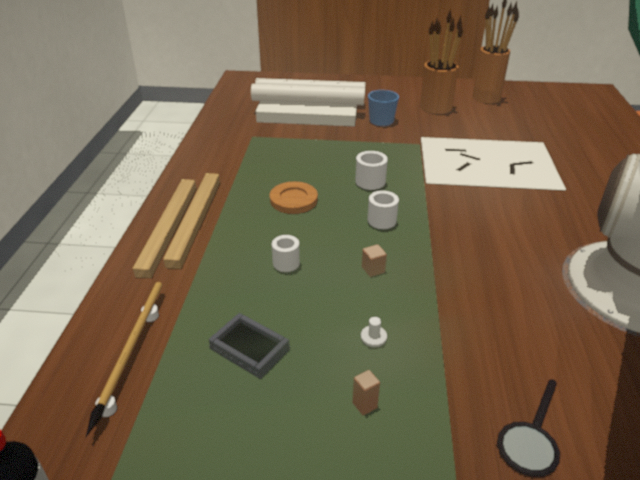

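Run:
```python
from h import *
d=np.load("top0d.npy"); im=np.load("top0i.npy").astype(int); P=world_pts("top",d)
print("felt/table z", np.percentile(P[...,2],[5,25,50,75]))
m=((P[...,2]>0.012)&(P[...,2]<0.10)&(d>0)).astype(np.uint8)
n,l,s,c=cv2.connectedComponentsWithStats(m)
for i in range(1,n):
    if s[i,4]<80: continue
    q=P[l==i]; zt=np.percentile(q[:,2],95); t=q[q[:,2]>zt-.008]
    (cx,cy),r=cv2.minEnclosingCircle((t[:,:2]*1000).astype(np.float32)); rc=cv2.minAreaRect((t[:,:2]*1000).astype(np.float32))
    print(s[i],"z",zt.round(4),"circ",round(cx),round(cy),round(r,1),"rect",np.round(rc[0]),np.round(rc[1]),round(rc[2]),im[l==i].mean(0).round())
```

```text
felt/table z [-0.7521784  -0.00120927  0.0009922   0.00324728]
[  73   74   69   43 1424] z 0.0971 circ 861 504 61.0 rect [859. 504.] [121.  55.] 85 [93. 85. 74.]
[   0   84   37   79 2440] z 0.0626 circ 804 722 83.5 rect [805. 721.] [163.  53.] 10 [152. 106.  57.]
[ 302   95  129   14 1717] z 0.0246 circ 863 -88 149.9 rect [863. -88.] [299.  32.] 90 [198. 146.  83.]
[ 315  113  130   14 1752] z 0.0247 circ 819 -119 149.4 rect [ 817. -119.] [298.  33.] 90 [196. 144.  80.]
[162 115 125  11 746] z 0.0301 circ 818 242 144.8 rect [817. 242.] [290.  14.] 90 [158. 114.  64.]
[ 579  117   61  140 6788] z 0.0747 circ 650 -645 150.5 rect [ 649. -645.] [ 39. 300.] 90 [204. 193. 173.]
[ 211  166   50   52 1379] z 0.027 circ 644 209 59.3 rect [645. 209.] [ 72. 100.] 61 [49. 47. 45.]
[ 397  177   45   43 1395] z 0.0226 circ 630 -205 50.5 rect [ 631. -205.] [99. 99.] 71 [197. 112.  50.]
[  56  187   51   50 1880] z 0.0473 circ 599 560 31.7 rect [599. 561.] [59. 60.] 88 [149.  75.  68.]
[313 190  22  25 440] z 0.0568 circ 617 8 23.9 rect [616.   9.] [46. 46.] 1 [197. 191. 182.]
[444 251  39  33 955
[... 153 characters left out ...]
] 36 [156. 117.  86.]
[ 597  260   43   39 1149] z 0.0701 circ 449 -616 40.2 rect [ 450. -608.] [62. 80.] 81 [39. 56. 74.]
[316 262  19  21 236] z 0.0481 circ 462 5 21.0 rect [461.   5.] [32. 32.] 31 [217. 178. 139.]
[241 265  18  18 237] z 0.045 circ 458 172 8.9 rect [458. 172.] [17. 16.] 64 [238. 234. 224.]
[379 265  30  28 616] z 0.0628 circ 447 -142 28.5 rect [ 446. -142.] [55. 56.] 44 [212. 208. 199.]
[  25  272   44   37 1267] z 0.0796 circ 419 600 27.3 rect [419. 599.] [50. 52.] 19 [199. 189. 176.]
[191 378  27  18  96] z 0.0158 circ 219 259 32.3 rect [218. 259.] [64. 11.] 63 [41. 29. 25.]
[ 275  441   99   39 1613] z 0.0373 circ 59 16 48.4 rect [67. 18.] [18. 97.] 14 [143. 133. 117.]
```

Call:
{"name": "play_rows", "arguments": {"increments": [[[-551,-603,70],[0,0,-25.71],0],[[-551,-603,70],[0,0,-25.71],0],[[-551,-603,70],[0,0,-25.71],0],[[-551,-603,70],[0,0,-25.71],0],[[-551,-603,70],[0,0,-25.71],0],[[-551,-603,70],[0,0,-25.71],0],[[-551,-603,70],[0,0,-25.71],0],[[-551,-603,70],[0,0,-25.71],0],[[-551,-603,70],[0,0,-25.71],0],[[-551,-603,70],[0,0,-25.71],0],[[-551,-603,70],[0,0,-25.71],0],[[-551,-603,70],[0,0,-25.71],0],[[-551,-603,70],[0,0,-25.71],0],[[-551,-603,70],[0,0,-25.71],0],[[-551,-603,70],[0,0,-25.71],0],[[-551,-603,70],[0,0,-25.71],0],[[-551,-603,70],[0,0,-25.71],0],[[-551,-603,70],[0,0,-25.71],0],[[-551,-603,70],[0,0,-25.71],0],[[-551,-603,70],[0,0,-25.71],0]]}}

```text
time: 2.1
ee_pos: [0.4732, -0.286, 0.1804]
tcp_rot: [180.0, -0.0, -180.0]
wrist_force: [0.3, 0.4, -0.3]
opening: 0.0848
grasp_force: 0.0
```

```bash
cat >> h.py <<'E'
from scipy.spatial.transform import Rotation as Ro
def wrist_circ(zlo,zhi,tag=None,near=None,rad=60):
    o=telemetry.get_obs(); T=np.eye(4); T[:3,3]=o["ee_pos"]; T[:3,:3]=Ro.from_euler("xyz",o["tcp_rot"],degrees=True).as_matrix()
    im,d=camera("wrist")
    if tag: save(tag,im)
    P=world_pts("wrist",d,T=T); print("tcp",(o["ee_pos"]*1000).round(1),o["tcp_rot"].round(2),"t",round(o["time"],2))
    m=((P[...,2]>zlo)&(P[...,2]<zhi)&(d>0.1)).astype(np.uint8)   # d>0.1 skips fingers
    n,l,s,c=cv2.connectedComponentsWithStats(m)
    for i in range(1,n):
        if s[i,4]<150: continue
        t=P[l==i]*1000; q=t[:,:2].astype(np.float32)
        (cx,cy),r=cv2.minEnclosingCircle(q); print("px",c[i].round(),s[i,4],"z",np.percentile(t[:,2],[10,50,90]).round(1),"circ",round(cx,1),round(cy,1),round(r,1))
E
python3 - <<'E'
from h import *
wrist_circ(.058,.08,"w1")
E
```

```text
tcp [ 473.2 -286.   180.4] [ 1.7999e+02 -1.0000e-02 -1.7997e+02] t 2.1
px [554. 196.] 3356 z [58.8 59.8 60.7] circ 447.6 -144.6 28.6
px [313. 239.] 4291 z [63.2 65.6 66.6] circ 472.9 -290.8 32.9
```

View pics/w1.png

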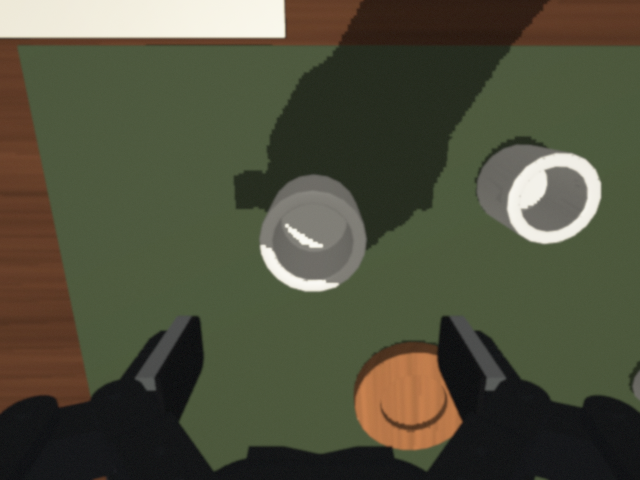

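Call:
{"name": "play_rows", "arguments": {"increments": [[[0,-4,40],[0,0,0],0],[[0,-4,80],[0,0,0],0],[[0,-4,115],[0,0,0],0],[[0,-4,135],[0,0,0],0],[[0,-4,147],[0,0,0],0],[[0,-4,147],[0,0,0],0],[[0,-4,147],[0,0,0],1],[[0,-4,147],[0,0,0],1],[[0,-4,147],[0,0,0],1],[[0,-4,147],[0,0,0],1],[[0,-4,147],[0,0,0],1],[[0,-4,147],[0,0,0],1],[[0,-4,147],[0,0,0],1],[[0,-4,147],[0,0,0],1]], "grip_force": 40}}

```text
time: 3.55
ee_pos: [0.4744, -0.2912, 0.0353]
tcp_rot: [-179.9, 0.2, -180.0]
wrist_force: [-1.0, 1.6, 6.3]
opening: 0.0645
grasp_force: 45.3
```

Call:
{"name": "play_rows", "arguments": {"increments": [[[0,0,-8],[0,0,0],1],[[0,0,-25],[0,0,0],1],[[0,0,-50],[0,0,0],1],[[0,0,-80],[0,0,0],1],[[0,0,-110],[0,0,0],1],[[-10,14,-135],[0,0,0],1],[[-25,35,-145],[0,0,0],1],[[-45,62,-145],[0,0,0],1],[[-68,93,-145],[0,0,0],1],[[-91,125,-145],[0,0,0],1],[[-114,157,-145],[0,0,0],1],[[-134,185,-145],[0,0,0],1],[[-149,206,-145],[0,0,0],1],[[-156,216,-145],[0,0,0],1],[[-156,216,-145],[0,0,0],1],[[-156,216,-145],[0,0,0],1]]}}

```text
time: 5.15
ee_pos: [0.6291, -0.0754, 0.1784]
tcp_rot: [-180.0, -0.0, 180.0]
wrist_force: [-0.2, -0.8, -3.0]
opening: 0.0642
grasp_force: 44.9
```

Run:
```python
from h import *
wrist_circ(.014,.03,"w2")
```

```text
tcp [629.1 -75.4 178.4] [-1.7998e+02 -2.0000e-02  1.7999e+02] t 5.15
px [138. 221.] 10302 z [17.7 18.8 19.7] circ 631.6 -207.0 50.2
px [417. 190.] 417 z [15.5 22.2 28.5] circ 613.4 1.0 23.1
px [449. 219.] 437 z [14.8 21.9 28.1] circ 620.0 8.7 15.0
px [633. 271.] 345 z [15.2 20.3 23.9] circ 666.6 163.4 13.3
px [631. 436.] 233 z [19.1 23.7 26.4] circ 815.2 187.4 10.0
px [148. 469.] 495 z [16.4 20.3 21.2] circ 857.9 -228.9 13.3
```

View pics/w2.png

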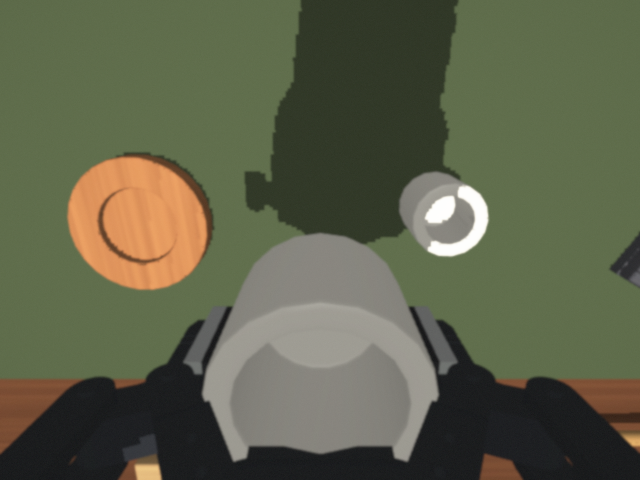

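```bash
cat >> h.py <<'E'
def held(r,zlo,zhi):
    """axis of the held piece relative to the TCP, from the near outer edge of its rim/side; zlo..zhi relative to TCP (mm)"""
    o=telemetry.get_obs(); im,d=camera("wrist"); P=world_pts("wrist",d,T=np.eye(4))*1000  # tool frame
    im=im.astype(int); white=(im.max(2)-im.min(2)<30)&(im.mean(2)>95)
    h=-P[...,2]; m=(h>zlo)&(h<zhi)&(d>.02)&white&(abs(P[...,1])<r+2)&(P[...,0]>-60)
    q=P[m]; print("n",len(q),"h pct",np.percentile(-q[:,2],[1,50,99]).round(1),"tool y",np.percentile(q[:,1],[1,99]).round(1),"tool x",np.percentile(q[:,0],[1,99]).round(1))
    c=np.array([0.,0.])
    # outermost points per y bin
    b=np.round(q[:,1]/2).astype(int); e=np.array([q[b==k][np.argmax(q[b==k,0])][:2] for k in np.unique(b) if (b==k).sum()>5])
    from scipy.optimize import least_squares
    s=least_squares(lambda p:np.hypot(e[:,0]-p[0],e[:,1]-p[1])-r,[0,0],loss="soft_l1"); print("axis in tool x,y",s.x.round(1),"res",np.abs(s.fun).mean().round(2),len(e))
E
python3 - <<'E'
from h import *
held(33,-30,45)
held(33,5,45)
held(33,-30,0)
E
```

```text
n 39445 h pct [-23.4  15.5  31.5] tool y [-29.8  29.8] tool x [-23.8  33.7]
axis in tool x,y [ 1.  -0.3] res 0.38 35
n 25964 h pct [ 5.5 25.9 31.7] tool y [-30.2  30.3] tool x [-23.8  33.7]
axis in tool x,y [ 1.1 -0.4] res 0.41 35
n 11079 h pct [-25.1 -14.1  -0.2] tool y [-25.8  26.6] tool x [-23.8  33.8]
axis in tool x,y [ 1.  -0.1] res 0.27 32
```

Call:
{"name": "play_rows", "arguments": {"increments": [[[0,-8,0],[0,0,0],1],[[0,-25,0],[0,0,0],1],[[-1,-50,0],[0,0,0],1],[[-2,-78,0],[0,0,0],1],[[-3,-105,0],[0,0,0],1],[[-3,-123,10],[0,0,0],1],[[-3.3,-131,30],[0,0,0],1],[[-3.3,-131.3,60],[0,0,0],1],[[-3.3,-131.3,85],[0,0,0],1],[[-3.3,-131.3,105],[0,0,0],1],[[-3.3,-131.3,112],[0,0,0],1],[[-3.3,-131.3,116],[0,0,0],1],[[-3.3,-131.3,119],[0,0,0],1],[[-3.3,-131.3,122],[0,0,0],1],[[-3.3,-131.3,124],[0,0,0],1],[[-3.3,-131.3,126],[0,0,0],1],[[-3.3,-131.3,127],[0,0,0],1],[[-3.3,-131.3,128],[0,0,0],1],[[-3.3,-131.3,129],[0,0,0],1],[[-3.3,-131.3,129],[0,0,0],1]]}}

```text
time: 7.35
ee_pos: [0.6327, -0.2061, 0.0492]
tcp_rot: [180.0, -0.0, 180.0]
wrist_force: [-0.0, 0.0, -1.4]
opening: 0.0643
grasp_force: 44.9
```

Call:
{"name": "play_rows", "arguments": {"increments": [[[0,0,0.7],[0,0,0],1],[[0,0,1.4],[0,0,0],1],[[0,0,2],[0,0,0],1],[[0,0,2],[0,0,0],1]]}}

```text
time: 7.75
ee_pos: [0.6327, -0.2061, 0.0474]
tcp_rot: [-180.0, 0.0, 180.0]
wrist_force: [-0.2, -0.1, -0.6]
opening: 0.0644
grasp_force: 45.0
```

Call:
{"name": "play_rows", "arguments": {"increments": [[[0,0,0.7],[0,0,0],1],[[0,0,1.4],[0,0,0],1],[[0,0,1.4],[0,0,0],1]]}}

```text
time: 8.05
ee_pos: [0.6327, -0.2061, 0.0473]
tcp_rot: [-180.0, 0.0, 180.0]
wrist_force: [-6.1, 1.2, 7.7]
opening: 0.0641
grasp_force: 45.8
```

Call:
{"name": "play_rows", "arguments": {"increments": [[[0,0,-1],[0,0,0],1],[[0,0,-1],[0,0,0],0.3],[[0,0,-1],[0,0,0],0],[[0,0,-1],[0,0,0],0],[[0,0,-1],[0,0,0],0],[[0,0,-10],[0,0,0],0],[[0,0,-30],[0,0,0],0],[[0,0,-65],[0,0,0],0],[[0,0,-100],[0,0,0],0],[[20,5,-133],[0,0,0],0],[[60,20,-133],[0,0,0],0],[[100,35,-133],[0,0,0],0],[[140,48,-133],[0,0,0],0],[[175,58,-133],[0,0,0],0],[[185,62,-133],[0,0,0],0],[[185,62,-133],[0,0,0],0],[[185,62,-133],[0,0,0],0]]}}

```text
time: 9.75
ee_pos: [0.4488, -0.1444, 0.1794]
tcp_rot: [-180.0, 0.1, 180.0]
wrist_force: [0.3, -0.4, -0.4]
opening: 0.0854
grasp_force: 0.0
```

Run:
```python
from h import *
wrist_circ(.052,.09,"w3")
im,d=camera("top"); save("top3",im); P=world_pts("top",d); q=P[(P[...,2]>.071)&(P[...,2]<.09)&(abs(P[...,0]-.63)<.05)&(abs(P[...,1]+.205)<.05)]*1000
print(len(q),np.median(q[:,2]),cv2.minEnclosingCircle(q[:,:2].astype(np.float32)))
```

```text
tcp [ 448.8 -144.4  179.4] [-1.7997e+02  8.0000e-02  1.8000e+02] t 9.75
px [321. 235.] 3487 z [57.3 59.6 60.6] circ 446.9 -144.3 28.5
px [234. 443.] 1853 z [54.5 65.2 77.4] circ 621.5 -207.0 30.1
234 78.52473708516877 ((631.1287841796875, -202.29098510742188), 32.82072830200195)
```

View pics/w3.png

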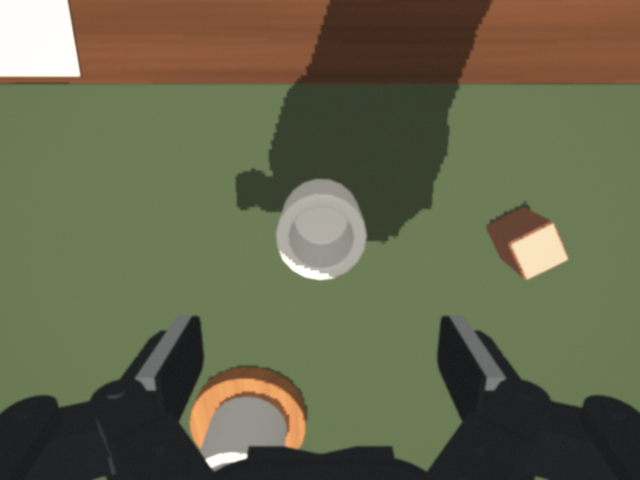

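Call:
{"name": "play_rows", "arguments": {"increments": [[[2,0,40],[0,0,0],0],[[2,0,80],[0,0,0],0],[[2,0,115],[0,0,0],0],[[2,0,135],[0,0,0],0],[[2,0,145],[0,0,0],0],[[2,0,145],[0,0,0],0],[[2,0,145],[0,0,0],1],[[2,0,145],[0,0,0],1],[[2,0,145],[0,0,0],1],[[2,0,145],[0,0,0],1],[[2,0,145],[0,0,0],1],[[2,0,145],[0,0,0],1],[[2,0,145],[0,0,0],1],[[2,0,145],[0,0,0],1]], "grip_force": 40}}

```text
time: 11.25
ee_pos: [0.4468, -0.1444, 0.0355]
tcp_rot: [-180.0, 0.2, 180.0]
wrist_force: [-0.1, -0.1, 5.5]
opening: 0.0561
grasp_force: 42.9
```

Call:
{"name": "play_rows", "arguments": {"increments": [[[0,0,-8],[0,0,0],1],[[0,0,-25],[0,0,0],1],[[0,0,-50],[0,0,0],1],[[0,0,-80],[0,0,0],1],[[0,0,-110],[0,0,0],1],[[-6,2,-138],[0,0,0],1],[[-20,7,-158],[0,0,0],1],[[-45,15,-165],[0,0,0],1],[[-75,25,-165],[0,0,0],1],[[-107,36,-165],[0,0,0],1],[[-139,47,-165],[0,0,0],1],[[-164,55,-165],[0,0,0],1],[[-179,60,-165],[0,0,0],1],[[-184,62,-165],[0,0,0],1],[[-184,62,-165],[0,0,0],1],[[-184,62,-165],[0,0,0],1]]}}

```text
time: 12.85
ee_pos: [0.6291, -0.0824, 0.1992]
tcp_rot: [-180.0, -0.0, 180.0]
wrist_force: [0.3, 0.1, -1.9]
opening: 0.0558
grasp_force: 42.9
```

Run:
```python
from h import *
wrist_circ(.075,.085,"w4")
held(28.5,5,35)
held(28.5,-25,0)
```

```text
tcp [629.1 -82.4 199.2] [-1.7999e+02 -2.0000e-02  1.7998e+02] t 12.85
px [125. 240.] 3766 z [76.5 77.7 78.6] circ 631.8 -205.9 33.4
n 20289 h pct [ 5.5 22.7 25.4] tool y [-26.9  26.8] tool x [-21.1  27.4]
axis in tool x,y [-0.6 -0.3] res 0.5 31
n 8262 h pct [-24.2 -12.1  -0.2] tool y [-24.3  24.7] tool x [-21.   27.6]
axis in tool x,y [-0.6 -0.1] res 0.32 28
```

View pics/w4.png

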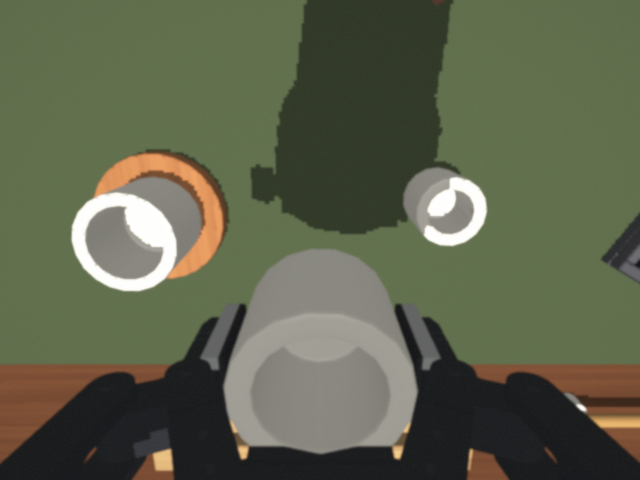

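Call:
{"name": "play_rows", "arguments": {"increments": [[[0,-8,0],[0,0,0],1],[[0,-25,0],[0,0,0],1],[[-1,-50,0],[0,0,0],1],[[-2,-75,0],[0,0,0],1],[[-2,-100,0],[0,0,0],1],[[-2.2,-116,3],[0,0,0],1],[[-2.2,-123.4,15],[0,0,0],1],[[-2.2,-123.4,35],[0,0,0],1],[[-2.2,-123.4,55],[0,0,0],1],[[-2.2,-123.4,70],[0,0,0],1],[[-2.2,-123.4,78],[0,0,0],1],[[-2.2,-123.4,82],[0,0,0],1],[[-2.2,-123.4,85],[0,0,0],1],[[-2.2,-123.4,87.5],[0,0,0],1],[[-2.2,-123.4,89.5],[0,0,0],1],[[-2.2,-123.4,91],[0,0,0],1],[[-2.2,-123.4,92],[0,0,0],1],[[-2.2,-123.4,93],[0,0,0],1],[[-2.2,-123.4,93.5],[0,0,0],1],[[-2.2,-123.4,93.5],[0,0,0],1]]}}

```text
time: 15.0
ee_pos: [0.6321, -0.2056, 0.1066]
tcp_rot: [-180.0, 0.1, 180.0]
wrist_force: [-2.4, 0.7, 4.4]
opening: 0.0559
grasp_force: 43.5
```

Call:
{"name": "play_rows", "arguments": {"increments": [[[0,0,-0.7],[0,0,0],1],[[0,0,-0.7],[0,0,0],0.4],[[0,0,-0.7],[0,0,0],0],[[0,0,-0.7],[0,0,0],0],[[0,0,-0.7],[0,0,0],0],[[0,0,-8],[0,0,0],0],[[0,0,-25],[0,0,0],0],[[0,0,-55],[0,0,0],0],[[0,0,-84],[0,0,0],0],[[2,30,-84],[0,0,0],0],[[5,75,-84],[0,0,0],0],[[8,120,-84],[0,0,0],0],[[11,165,-84],[0,0,0],0],[[14,200,-76],[0,0,0],0],[[14,212,-74],[0,0,0],0],[[14,212,-74],[0,0,0],0],[[14,212,-74],[0,0,0],0]]}}

```text
time: 16.7
ee_pos: [0.6182, 0.0057, 0.1798]
tcp_rot: [-180.0, 0.0, 180.0]
wrist_force: [-0.1, -0.6, 0.5]
opening: 0.0853
grasp_force: 0.0
```

Run:
```python
from h import *
wrist_circ(.048,.06)
im,d=camera("top"); P=world_pts("top",d); q=P[(P[...,2]>.12)&(P[...,2]<.15)&(abs(P[...,0]-.63)<.05)&(abs(P[...,1]+.205)<.05)]*1000
print(len(q),np.median(q[:,2]),cv2.minEnclosingCircle(q[:,:2].astype(np.float32)))
```

```text
tcp [618.2   5.7 179.8] [-1.7998e+02  2.0000e-02  1.7999e+02] t 16.7
px [321. 234.] 2571 z [52.1 53.6 54.6] circ 617.3 6.0 24.1
px [ 32. 243.] 1160 z [49.  53.9 58.8] circ 630.5 -195.4 31.1
388 131.2821799159272 ((631.4403076171875, -202.99673461914062), 28.691564559936523)
```

Call:
{"name": "play_rows", "arguments": {"increments": [[[1,0,40],[0,0,0],0],[[1,0,80],[0,0,0],0],[[1,0,115],[0,0,0],0],[[1,0,137],[0,0,0],0],[[1,0,148],[0,0,0],0],[[1,0,148],[0,0,0],0],[[1,0,148],[0,0,0],1],[[1,0,148],[0,0,0],1],[[1,0,148],[0,0,0],1],[[1,0,148],[0,0,0],1],[[1,0,148],[0,0,0],1],[[1,0,148],[0,0,0],1],[[1,0,148],[0,0,0],1],[[1,0,148],[0,0,0],1]], "grip_force": 40}}

```text
time: 18.2
ee_pos: [0.6179, 0.0063, 0.0333]
tcp_rot: [-180.0, 0.2, 180.0]
wrist_force: [-0.3, -0.4, 6.8]
opening: 0.0478
grasp_force: 41.2
```

Call:
{"name": "play_rows", "arguments": {"increments": [[[0,0,-8],[0,0,0],1],[[0,0,-25],[0,0,0],1],[[0,0,-50],[0,0,0],1],[[0,0,-80],[0,0,0],1],[[0,0,-110],[0,0,0],1],[[0,0,-140],[0,0,0],1],[[0,-3,-170],[0,0,0],1],[[-2,-12,-192],[0,0,0],1],[[-4,-30,-202],[0,0,0],1],[[-7,-55,-202],[0,0,0],1],[[-10,-76,-202],[0,0,0],1],[[-12,-90,-202],[0,0,0],1],[[-13,-96,-202],[0,0,0],1],[[-13,-96,-202],[0,0,0],1],[[-13,-96,-202],[0,0,0],1]]}}

```text
time: 19.7
ee_pos: [0.6299, -0.0889, 0.2334]
tcp_rot: [180.0, -0.0, -180.0]
wrist_force: [-0.1, 1.1, -0.9]
opening: 0.0482
grasp_force: 41.5
```

Run:
```python
from h import *
wrist_circ(.127,.14,"w5")
held(24,5,35)
held(24,-22,0)
```

```text
tcp [629.9 -88.9 233.4] [ 1.7998e+02 -1.0000e-02 -1.7999e+02] t 19.7
px [123. 250.] 3812 z [129.  130.7 131.6] circ 632.4 -205.5 28.8
n 15710 h pct [ 5.4 19.9 21.7] tool y [-22.5  22.1] tool x [-21.1  23.8]
axis in tool x,y [ 0.3 -0.3] res 0.4 26
n 5443 h pct [-21.5  -9.9  -0.2] tool y [-20.8  20.9] tool x [-15.6  24.1]
axis in tool x,y [ 0.3 -0.1] res 0.35 25
```

View pics/w5.png

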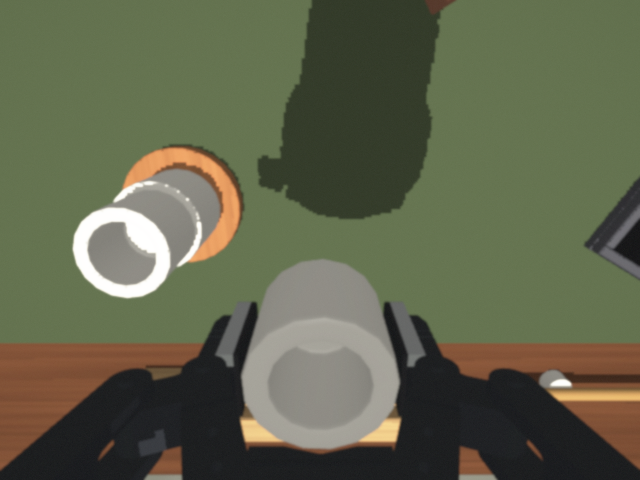

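Call:
{"name": "play_rows", "arguments": {"increments": [[[0,-8,0],[0,0,0],1],[[-1,-25,0],[0,0,0],1],[[-1,-50,0],[0,0,0],1],[[-2,-75,0],[0,0,0],1],[[-2.8,-98,0],[0,0,0],1],[[-2.8,-111,2],[0,0,0],1],[[-2.8,-116.4,10],[0,0,0],1],[[-2.8,-116.4,25],[0,0,0],1],[[-2.8,-116.4,42],[0,0,0],1],[[-2.8,-116.4,54],[0,0,0],1],[[-2.8,-116.4,61],[0,0,0],1],[[-2.8,-116.4,65],[0,0,0],1],[[-2.8,-116.4,68],[0,0,0],1],[[-2.8,-116.4,70.5],[0,0,0],1],[[-2.8,-116.4,72.5],[0,0,0],1],[[-2.8,-116.4,74],[0,0,0],1],[[-2.8,-116.4,75.3],[0,0,0],1],[[-2.8,-116.4,76.3],[0,0,0],1],[[-2.8,-116.4,77],[0,0,0],1],[[-2.8,-116.4,77],[0,0,0],1]]}}

```text
time: 21.85
ee_pos: [0.6329, -0.206, 0.1573]
tcp_rot: [-180.0, 0.1, 180.0]
wrist_force: [-2.1, 0.2, 5.3]
opening: 0.0479
grasp_force: 41.9
```

Call:
{"name": "play_rows", "arguments": {"increments": [[[0,0,-0.7],[0,0,0],1],[[0,0,-0.7],[0,0,0],0.5],[[0,0,-0.7],[0,0,0],0],[[0,0,-0.7],[0,0,0],0],[[0,0,-0.7],[0,0,0],0],[[0,0,-8],[0,0,0],0],[[0,0,-25],[0,0,0],0],[[0,0,-48],[0,0,0],0],[[0,0,-65],[0,0,0],0],[[14,30,-65],[0,0,0],0],[[32,70,-65],[0,0,0],0],[[51,110,-65],[0,0,0],0],[[70,150,-65],[0,0,0],0],[[88,190,-60],[0,0,0],0],[[107,230,-50],[0,0,0],0],[[125,270,-40],[0,0,0],0],[[144,310,-30],[0,0,0],0],[[162,350,-23],[0,0,0],0],[[174,375,-23],[0,0,0],0],[[174,375,-23],[0,0,0],0]]}}

```text
time: 23.85
ee_pos: [0.4574, 0.1716, 0.18]
tcp_rot: [180.0, 0.0, -179.8]
wrist_force: [0.3, 0.2, -0.1]
opening: 0.085
grasp_force: 0.0
```

Run:
```python
from h import *
wrist_circ(.038,.05,"w6")
wrist_circ(.009,.02)
im,d=camera("top"); P=world_pts("top",d); q=P[(P[...,2]>.165)&(P[...,2]<.2)&(abs(P[...,0]-.63)<.05)&(abs(P[...,1]+.205)<.05)]*1000
print(len(q),np.median(q[:,2]),cv2.minEnclosingCircle(q[:,:2].astype(np.float32)))
```

```text
tcp [457.4 171.6 180. ] [ 1.7996e+02  2.0000e-02 -1.7979e+02] t 23.85
px [ 69. 236.] 2364 z [42.3 44.  44.9] circ 461.6 2.2 22.1
px [318. 232.] 543 z [41.3 42.7 43.6] circ 458.5 169.6 8.9
px [489. 239.] 390 z [39.4 44.2 48.5] circ 468.5 291.8 17.4
tcp [458.2 170.3 180. ] [ 1.7999e+02  4.0000e-02 -1.7983e+02] t 23.9
px [320. 215.] 1504 z [11.9 12.9 13.9] circ 458.4 169.5 19.9
px [108. 214.] 380 z [10.3 14.7 18.8] circ 454.5 14.8 16.0
px [476. 225.] 272 z [10.2 14.8 19. ] circ 467.8 291.3 16.8
px [360. 397.] 1057 z [ 9.9 14.6 18.9] circ 644.5 206.9 60.4
px [366. 423.] 3364 z [13.9 14.6 15.6] circ 647.9 207.5 46.6
375 178.0671051648781 ((631.5352172851562, -203.471923828125), 24.285314559936523)
```

View pics/w6.png

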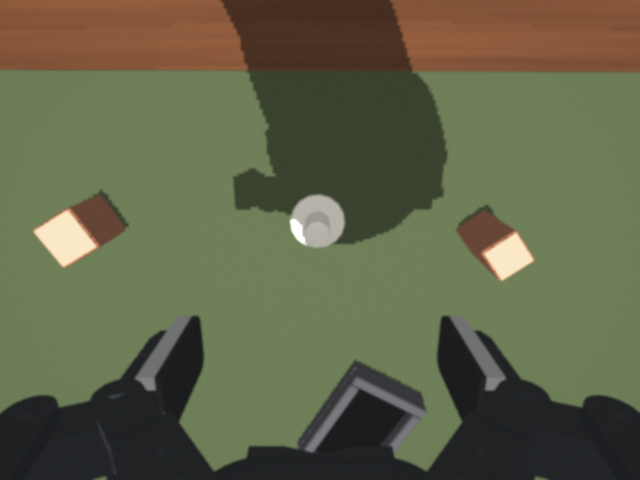

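Call:
{"name": "play_rows", "arguments": {"increments": [[[0,-1,40],[0,0,0],0.4],[[0,-1,80],[0,0,0],0.4],[[0,-1,115],[0,0,0],0.4],[[0,-1,134],[0,0,0],0.4],[[0,-1,143],[0,0,0],0.4],[[0,-1,143],[0,0,0],0.4],[[0,-1,143],[0,0,0],0.6],[[0,-1,143],[0,0,0],0.7],[[0,-1,143],[0,0,0],1],[[0,-1,143],[0,0,0],1],[[0,-1,143],[0,0,0],1],[[0,-1,143],[0,0,0],1],[[0,-1,143],[0,0,0],1],[[0,-1,143],[0,0,0],1],[[0,-1,143],[0,0,0],1],[[0,-1,143],[0,0,0],1]], "grip_force": 30}}

```text
time: 25.6
ee_pos: [0.4596, 0.1683, 0.0377]
tcp_rot: [180.0, 0.1, -180.0]
wrist_force: [-0.3, -0.9, 7.7]
opening: 0.0169
grasp_force: 29.3
```

Call:
{"name": "play_rows", "arguments": {"increments": [[[0,0,-6],[0,0,0],1],[[0,0,-20],[0,0,0],1],[[0,0,-50],[0,0,0],1],[[0,0,-85],[0,0,0],1],[[0,0,-120],[0,0,0],1],[[0,0,-155],[0,0,0],1],[[-3,-4,-185],[0,0,0],1],[[-10,-15,-210],[0,0,0],1],[[-23,-35,-225],[0,0,0],1],[[-40,-60,-227],[0,0,0],1],[[-60,-90,-227],[0,0,0],1],[[-80,-120,-227],[0,0,0],1],[[-100,-150,-227],[0,0,0],1],[[-120,-180,-227],[0,0,0],1],[[-140,-210,-227],[0,0,0],1],[[-157,-236,-227],[0,0,0],1],[[-167,-252,-227],[0,0,0],1],[[-171,-258,-227],[0,0,0],1],[[-171,-258,-227],[0,0,0],1],[[-171,-258,-227],[0,0,0],1]]}}

```text
time: 27.6
ee_pos: [0.6294, -0.0892, 0.2639]
tcp_rot: [180.0, 0.0, -180.0]
wrist_force: [0.0, 0.7, -1.7]
opening: 0.0172
grasp_force: 29.4
```

Run:
```python
from h import *
wrist_circ(.174,.186,"w7")
held(20,-28,-15)
held(9,2,12)
```

```text
tcp [629.4 -89.2 263.9] [ 1.7999e+02  1.0000e-02 -1.7998e+02] t 27.6
px [109. 262.] 3530 z [176.1 177.7 178.5] circ 632.1 -206.0 24.4
n 3011 h pct [-27.6 -24.8 -15.5] tool y [-18.5  18.3] tool x [ 2.3 20.3]
axis in tool x,y [ 0.6 -0.1] res 0.15 20
n 1993 h pct [2.1 5.  9.4] tool y [-8.7 10.5] tool x [-6.6 11.4]
axis in tool x,y [ 1.  -0.4] res 1.31 11
```

View pics/w7.png

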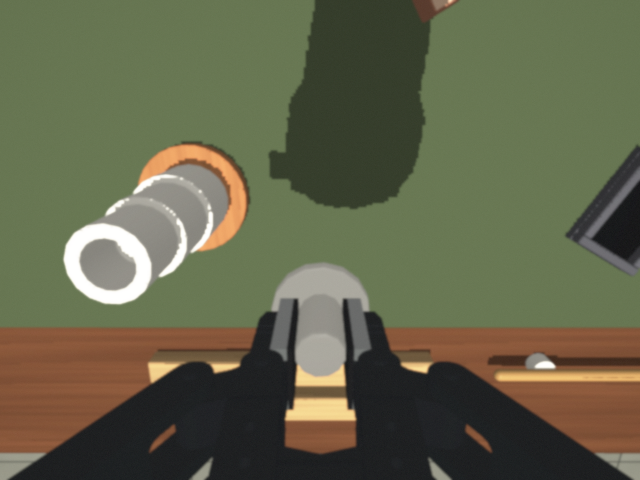

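Call:
{"name": "play_rows", "arguments": {"increments": [[[0,-8,0],[0,0,0],1],[[-1,-25,0],[0,0,0],1],[[-1,-50,0],[0,0,0],1],[[-2,-75,0],[0,0,0],1],[[-3.3,-98,0],[0,0,0],1],[[-3.3,-111,0],[0,0,0],1],[[-3.3,-116.7,4],[0,0,0],1],[[-3.3,-116.7,13],[0,0,0],1],[[-3.3,-116.7,25],[0,0,0],1],[[-3.3,-116.7,35],[0,0,0],1],[[-3.3,-116.7,41],[0,0,0],1],[[-3.3,-116.7,45],[0,0,0],1],[[-3.3,-116.7,48],[0,0,0],1],[[-3.3,-116.7,50.5],[0,0,0],1],[[-3.3,-116.7,52.5],[0,0,0],1],[[-3.3,-116.7,54],[0,0,0],1],[[-3.3,-116.7,55],[0,0,0],1],[[-3.3,-116.7,55.7],[0,0,0],1],[[-3.3,-116.7,56.2],[0,0,0],1],[[-3.3,-116.7,56.2],[0,0,0],1]]}}

```text
time: 29.75
ee_pos: [0.6332, -0.2067, 0.2088]
tcp_rot: [-180.0, 0.1, 180.0]
wrist_force: [-1.3, 0.1, 7.5]
opening: 0.0168
grasp_force: 30.2
```

Call:
{"name": "play_rows", "arguments": {"increments": [[[0,0,-0.7],[0,0,0],1],[[0,0,-0.7],[0,0,0],0.75],[[0,0,-0.7],[0,0,0],0.5],[[0,0,-0.7],[0,0,0],0.4],[[0,0,-0.7],[0,0,0],0.4],[[0,0,-8],[0,0,0],0.4],[[0,0,-22],[0,0,0],0.4],[[0,0,-40],[0,0,0],0.4],[[0,0,-52],[0,0,0],0.4],[[10,20,-52],[0,0,0],0.4],[[25,50,-52],[0,0,0],0.4],[[45,90,-52],[0,0,0],0.4],[[65,130,-52],[0,0,0],0.4],[[80,160,-52],[0,0,0],0.4],[[80,160,-52],[0,0,0],0.4],[[80,160,-52],[0,0,0],0.4]]}}

```text
time: 31.35
ee_pos: [0.5531, -0.0461, 0.2601]
tcp_rot: [-180.0, 0.1, -179.9]
wrist_force: [0.4, -0.6, -0.7]
opening: 0.0511
grasp_force: 0.0
```

Run:
```python
from h import *
im,d=camera("top"); P=world_pts("top",d)
for a,b in((.205,.225),(.18,.195)):
    q=P[(P[...,2]>a)&(P[...,2]<b)&(abs(P[...,0]-.63)<.05)&(abs(P[...,1]+.205)<.05)]*1000
    print(len(q),np.median(q[:,2]),cv2.minEnclosingCircle(q[:,:2].astype(np.float32)))
im,d=camera("side"); save("side9",cv2.resize(im[100:260,220:460],None,fx=3,fy=3))
```

```text
0 nan ((0.0, 0.0), 0.0)
0 nan ((0.0, 0.0), 0.0)
  return _methods._mean(a, axis=axis, dtype=dtype,
  ret = ret.dtype.type(ret / rcount)
```

View pics/side9.png

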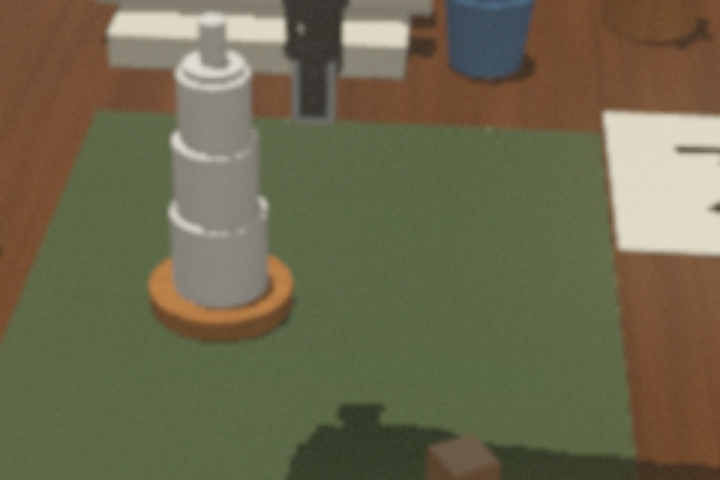

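The crop shows the lidded stack upright on the stand, with the knob at about (212,20) and the stand at about (222,295). The gripper is clear of it. The lid met resistance at TCP z 208.8 mm, and the predicted seated height was 208.7 mm.

Run:
```python
from h import *
print(workorder.job_done())
```

```text
the job is handed in; nothing more can be done
None
```

I stacked the jar on its stand in order (large, medium, small, lid), released it and handed the job in at about 31 s; each piece met resistance at its predicted seated height, and I don't know the judge's verdict because the hand-in returned none.

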